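# Put the profile projector's accessories back on their outlines

## Task

Tidy the measuring bench: put the large lens, the small lens, the V-block and the centre bench each on the plywood board whose black outline matches its shape and size, upright, centred on the outline and lined up with it, in any order. Set the two lenses down gently, never dropping them, and leave the bottle and the brush where they are.

Things in the scene. Friction and masses are not known exactly. Their poses are not given: they have to be found in the camera images.
- large_lens_mid (a point): the large projection lens: an aluminium barrel with two black bands, a plain upright cylinder 58 mm in diameter and 56 mm high, about 0.4 kg, loose on the table, glass upward. The point is its centre, 28 mm above its underside; z up. It belongs on the large round outline.
- small_lens_mid (a point): the small projection lens: same look, 36 mm in diameter and 60 mm high, about 0.2 kg, loose, upright. The point is its centre, 30 mm above its underside; z up. It belongs on the small round outline.
- v_block_mid (a point): the V-block: a bright steel block 60 mm long (its x), 44 mm wide (its y), 40 mm high, with a V groove 32 mm wide and 16 mm deep along x in its top; its two long sides are flat, full-height and good to grip; about 0.4 kg, loose. The point is its centre, 20 mm above its underside; z up. It belongs on the short oblong outline; either way round will do.
- centre_bench_mid (a point): the centre bench: dark steel rail 110 mm long (its x), 30 wide (its y), 30 high, with a grey head (22 x 30 mm) rising to 48 mm at each end, small centre points facing inward 40 mm up; 66 mm of rail is free between the heads, gripped across y; 0.4 kg, loose. The point is its centre, 24 mm above its underside; z up. It belongs on the long oblong outline, either way round
- large_round_board: fixed plywood board 100 x 100 mm, 5 mm thick, lying flat on the table, with a flush black disc 64 mm in diameter in its middle. Origin: centre of the board's underside, on the table; z up; the x and y axes lie along the edges. Its top face is 5 mm above the origin.
- small_round_board: fixed plywood board 100 x 100 mm, 5 mm thick, lying flat on the table, with a flush black disc 42 mm in diameter in its middle. Origin: centre of the board's underside, on the table; z up; the x and y axes lie along the edges. Its top face is 5 mm above the origin.
- short_oblong_board: fixed plywood board 100 x 100 mm, 5 mm thick, lying flat on the table, with a flush black oblong 66 mm (along its x) by 50 mm (along its y) in its middle. Origin: centre of the board's underside, on the table; z up; x along the outline's long side. Its top face is 5 mm above the origin.
- long_oblong_board: fixed plywood board 130 mm (x) by 100 mm (y), 5 mm thick, lying flat on the table, with a flush black oblong 116 mm (along its x) by 36 mm (along its y) in its middle. Origin: centre of the board's underside, on the table; z up; x along the outline's long side. Its top face is 5 mm above the origin.
- cleaner_bottle_mid (a point): bystander: a white bottle of lens cleaner, 44 mm in diameter, 100 mm high, standing beyond the boards. The point is its centre, 50 mm above the table. Leave it alone.
- dust_brush_grip (a point): bystander: a dust brush about 170 mm long lying beyond the boards, roughly across the table. The point is on its handle. Leave it alone.

How it is judged (in metres and radians):
At the end, for the whole second after the job is handed in: Each thing rests, released, on its own board: centre within 10 mm horizontally of the outline's centre, height within -3 to +4 mm of resting on the board, upright within 0.1 rad; V-block and centre bench lined up with their outlines within 0.2 rad, either way round (horizontal distance between large_lens_mid and large_round_board below 0.01 m and angle between each of large_lens_mid, small_lens_mid, v_block_mid, centre_bench_mid's own z axis and vertical below 0.1 rad and z of large_lens_mid in the frame of large_round_board between 0.03 and 0.037 m and linear speed of each of large_lens, small_lens, v_block, centre_bench below 0.02 m/s and horizontal distance between small_lens_mid and small_round_board below 0.01 m and z of small_lens_mid in the frame of small_round_board between 0.032 and 0.039 m and horizontal distance between v_block_mid and short_oblong_board below 0.01 m and z of v_block_mid in the frame of short_oblong_board between 0.022 and 0.029 m and angle between the x axis of v_block_mid and the x axis of short_oblong_board, either way round below 0.2 rad and horizontal distance between centre_bench_mid and long_oblong_board below 0.01 m and z of centre_bench_mid in the frame of long_oblong_board between 0.026 and 0.033 m and angle between the x axis of centre_bench_mid and the x axis of long_oblong_board, either way round below 0.2 rad); the robot touches nothing.
It fails at once if the large lens falls free from more than 10 mm above a board (contact force between large_lens and anything else below 0.02 N and height (world z) of large_lens_mid above 0.043 m).
It fails at once if the small lens falls free from more than 10 mm above a board (contact force between small_lens and anything else below 0.02 N and height (world z) of small_lens_mid above 0.045 m).
It fails at once if the bottle moved by more than 30 mm (distance of cleaner_bottle_mid from where it was at the start of the episode above 0.03 m).
It fails at once if the brush moved by more than 30 mm (distance of dust_brush_grip from where it was at the start of the episode above 0.03 m).
It also fails if it takes over 128 s, if anything falls off the work surface, if the arm or the gripper's body presses on something with over 40 N, if the wrist force passes 120 N, or if a joint passes its speed limit or range.

## Robot

A 7-joint arm with a two-finger parallel gripper is mounted at the origin on the work surface. World frame = base frame: x ahead of the robot, y to its left, z up, the work surface at z = 0. Lengths are in mm, angles in rad, forces in N, time in s.
With the tool pointing down it reaches from about 425 to 950 mm from the base axis. Payload 4.7 kg.
Tool frame: the origin (TCP) lies between the finger pads; the fingertips stand 14 mm ahead of it and the grasp point (between the pads) lies 5 mm behind it (r.tcp_to_tips is the distance from the TCP to the fingertips, in mm); z points along the fingers, x is the direction in which the jaws open and shut, and the axes are right-handed (so a half turn about z gives the same grasp; the last joint's range is limited). The gripper opens to 85 mm and grips with 20 to 120 N. Pads are 22 mm wide; open, the fingers measure 114 mm over their backs; the gripper's body (76 mm by 85 mm) begins 54 mm behind the grasp point. The pads swing forward as they close: fully open they stand 13 mm farther back than shut.
Start: joints at [-1.176, 0.469, -0.049, 1.532, 0.024, 1.141, -0.082], TCP at [277.542, 615.319, 245.335] pointing down, gripper open.
Joint ranges: [-2.59, 2.59], [-0.33, 1.99], [-1.39, 1.29], [0.1, 2.45], [-1.04, 4.18], [0.21, 1.99], [-2.66, 2.66]. Speed limits (rad/s): [2.57, 2.57, 3.14, 3.14, 3.14, 3.14, 3.14].

## Interface

Orientations are given as [roll, pitch, yaw] about the fixed x, y, z axes, in that order (R = Rz(yaw) Ry(pitch) Rx(roll)).
In Python, from plant import r, imaging, models gives the robot as it stands.
- The arm moves only by the tool step_arm, never from a script. Its argument "commands" is a list of rows, each a list of 7 numbers: the turn, a rotation vector about the tool's x, y, z each as a share of 2 rad, from -1 to 1, then the shift along the tool's x, y, z each as a share of 8 cm, from -1 to 1, then the gripper command: -1 is fully open, 1 is shut, values between are in proportion. In form: [[ax, ay, az, tx, ty, tz, claw], ...]. A call has 1 to 12 rows; each row is the pose to reach, as a shift and turn from the pose commanded when the call began, along the tool's axes at that moment; what a row does not reach only later rows make up. A row lasts 1/8 s, in which the tool goes at most 62.5 mm and 10.7 degrees, less where a joint would pass 70% of its speed; a pose out of reach is approached as far as the arm can. A call with a number of a shift or a turn outside -1 to 1 is refused whole. A call with a gripper value outside its range is refused whole. The fingers move at their own pace and stop on an object; the grip force is fixed at half the most. Time passes only in rows, so rows that repeat a pose let the fingers close. It gives the time, the measured TCP pose, the force and the opening at its end, in the units of the state.
- r.observe(): the state, without advancing time (a new reading comes with each control period).
- imaging.snapshot(name): name is "scene" or "top" or "wrist"; returns a dict with "frame" (420x560x3 uint8, red, green, blue), "fx", "fy", "cx", "cy" (pixels), "cam_to_world" (4x4, takes a point from camera to world coordinates); the wrist camera has in their place "T_tool_cam" (4x4, takes a point from camera to tool coordinates, whose origin is the TCP and whose axes are the tool frame's). Camera axes: x right, y up, looking along -z (the intrinsics and any distortion apply to the point x, -y, -z); pixel columns grow to the right and rows downward; lengths in mm; the calibration is good to about 2 mm. A picture is of the moment at which its call begins: read the wrist's pose just before it. There is no depth.
- r.job_done(): hands the job in, once; it reports no verdict.
Trained networks look in the newest picture that a camera, given by its name, has taken for a name from the list of things; names that differ only in an ending like _2 or _b are one class to them, and where a whole thing is asked for, a point or a joint stands for the part that bears it (a point fixed in the world has none). Each returns a list of dicts, best first, with "p" (0 to 1); they miss things now and then, are a little off and sometimes report something else, mostly with a low value. They report only what shows in the picture. A call takes as long as a camera call.
- models.cut_out(label, camera): "pixels" (420x560 bool, what is visible of it) and "at" ([column, row] in pixels, amid what is visible of it).
- models.place_of(label, camera): "at" ([column, row] in pixels: a listed point, or the origin of a listed thing).
The state is a dict: "time_s": time; "qpos": joint angles; "qd": joint speeds; "joint_efforts": joint torques, N m; "tcp_pos": TCP position; "ee_rot": TCP orientation; "ft_force": force on the tool from outside, world axes, zero at the start; "torque": the same for the moment, N m; "finger_gap": finger opening in mm.
Only numpy, scipy, OpenCV 4.12 (cv2) and the standard library are available. Lean on these libraries where they do the work, as an engineer would, in place of code of your own. Each camera call takes 0.05 s, during which the arm holds its last target. There are 200 camera calls.

## Working session

There is one attempt and no reset: what is moved stays moved. The work goes in short steps, Python scripts to look and compute and a tool call to move; the robot and the scene stay as the last step left them, time stands still between calls to the robot, and variables do not carry over. Pictures are saved under pics/ and viewed, about 12 in all and at most 16, crops included, and the job is handed in when it is done.

Besides the shell and the picture viewer there is one more tool, called after ">>>" by a JSON object that holds its "fn" and its "kwargs". step_arm: Moves the arm, as the interface text tells. Its arguments: {"type":"object","properties":{"commands":{"type":"array"}},"required":["commands"]}

```bash
mkdir -p pics; ls; cat > h.py <<'E'
import numpy as np, cv2
from plant import r, imaging, models
from scipy.spatial.transform import Rotation as R
def ray(s,px,T=None):
    T=np.array(s["cam_to_world"]) if T is None else T
    d=np.array([(px[0]-s["cx"])/s["fx"],-(px[1]-s["cy"])/s["fy"],-1.])
    return T[:3,3],T[:3,:3]@d
def at_z(s,px,z,T=None):
    o,d=ray(s,px,T); return o+d*(z-o[2])/d[2]
def save(s,n): cv2.imwrite(f"pics/{n}.png",s["frame"][:,:,::-1])
E
python3 - <<'E'
from h import *
Z=dict(large_lens_mid=28,small_lens_mid=30,v_block_mid=20,centre_bench_mid=24,large_round_board=0,small_round_board=0,short_oblong_board=0,long_oblong_board=0,cleaner_bottle_mid=50,dust_brush_grip=10)
print(r.observe())
for c in ("top","scene"):
    s=imaging.snapshot(c); save(s,c+"0"); print(c,{k:v for k,v in s.items() if k not in("frame",)})
    for n,z in Z.items():
        for d in models.place_of(n,c)[:2]: print(n,round(d["p"],2),np.round(d["at"]),np.round(at_z(s,d["at"],z)[:2]))
E
```

```text
pics
{'time_s': 0.0, 'qpos': array([-1.17590127,  0.46946895, -0.0485731 ,  1.53373013,  0.02407096,
        1.14099906, -0.08231342]), 'qd': array([ 0.00036478, -0.00146181,  0.00246   , -0.00327173,  0.00153062,
       -0.00193119,  0.00046371]), 'joint_efforts': array([-7.26002472e-04, -5.10303104e+01, -4.76485142e-02, -2.37721807e+01,
        1.05681768e-02,  7.42711447e-03, -3.48864681e-06]), 'tcp_pos': array([277.33386896, 614.76363046, 244.22744963]), 'ee_rot': array([3.14153351e+00, 2.02026553e-03, 1.14698859e+00]), 'ft_force': array([ 0.06630983,  0.45609333, -0.67289864]), 'torque': array([-0.00728272, -0.02746344, -0.01569133]), 'finger_gap': 85.16244198836915}
top {'fx': 540.6529029011961, 'fy': 540.6529029011961, 'cx': 283.94936610099, 'cy': 212.834960264467, 'cam_to_world': array([[-7.33696578e-03,  9.79745578e-01, -2.00111895e-01,
         3.00870810e+02],
       [-9.99961101e-01, -8.16817235e-03, -3.32838969e-03,
         1.11671391e+01],
       [-4.89552353e-03,  2.00079691e-01,  9.79767396e-01,
         1.51476452e+03],
       [ 0.00000000e+00,  0.00000000e+00,  0.0
[... 881 characters left out ...]
+02],
       [ 0.00000000e+00,  0.00000000e+00,  0.00000000e+00,
         1.00000000e+00]])}
large_lens_mid 0.76 [302. 129.] [375. 272.]
small_lens_mid 0.75 [219. 210.] [ 436. -115.]
v_block_mid 0.92 [144. 235.] [ 353. -288.]
centre_bench_mid 0.89 [278. 165.] [429. 109.]
large_round_board 0.85 [266. 268.] [ 632. -150.]
large_round_board 0.37 [342. 198.] [627. 148.]
small_round_board 0.68 [342. 198.] [628. 148.]
short_oblong_board 0.71 [363. 134.] [507. 405.]
long_oblong_board 0.62 [149. 316.] [ 532. -409.]
long_oblong_board 0.56 [309. 303.] [ 769. -155.]
cleaner_bottle_mid 0.96 [308. 304.] [ 788. -179.]
dust_brush_grip 0.88 [388. 233.] [790. 121.]
dust_brush_grip 0.25 [281. 165.] [425. 127.]
```

View top.

```bash
python3 - <<'E'
import cv2
a=cv2.imread("pics/top0.png"); cv2.imwrite("pics/top0c.png",cv2.resize(a[100:340,90:490],(800,480),interpolation=cv2.INTER_CUBIC))
E
```

```text
(no output)
```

View pics/top0c.png

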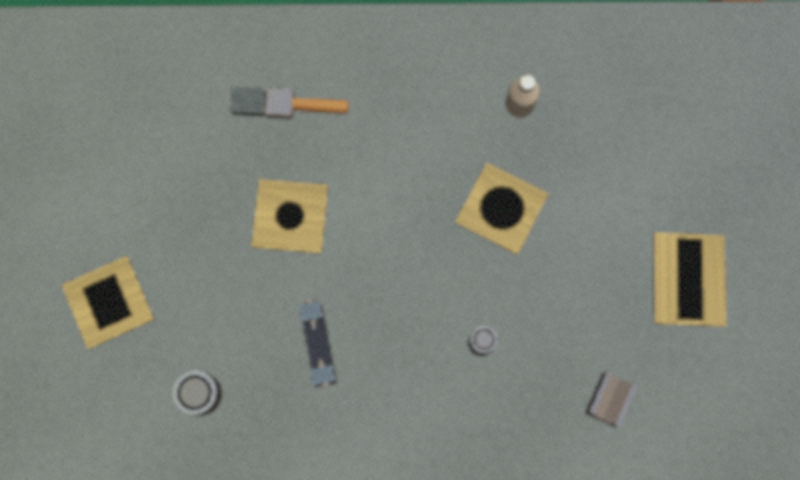

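```bash
cat > m1.py <<'E'
from h import *
B=dict(LR=(632,-145),SR=(626,155),SO=(507,410),LO=(528,-408))
for c in ("top","scene"):
    s=imaging.snapshot(c); g=cv2.cvtColor(s["frame"],cv2.COLOR_RGB2GRAY)
    T=np.array(s["cam_to_world"])
    H=None
    # rectify to z=5 plane, 1 px/mm: x 300..750, y -500..500
    pts=np.array([[300,-500],[750,-500],[750,500],[300,500]],float)
    pp=[]
    for x,y in pts:
        q=np.linalg.inv(T)@[x,y,5,1]; pp.append([s["cx"]+s["fx"]*q[0]/-q[2], s["cy"]-s["fy"]*q[1]/-q[2]])
    H=cv2.getPerspectiveTransform(np.float32(pp),np.float32([[0,0],[900,0],[900,2000],[0,2000]]))
    w=cv2.warpPerspective(g,H,(900,2000),flags=cv2.INTER_LINEAR)
    for n,(x,y) in B.items():
        u,v=int((x-300)*2),int((y+500)*2); k=150
        u0,v0=u-k,v-k; p=w[v0:v+k,u0:u+k]
        m=(p<65).astype(np.uint8); N,l,st,ce=cv2.connectedComponentsWithStats(m)
        i=1+np.argmax(st[1:,4]); rc=cv2.minAreaRect(np.argwhere(l==i)[:,::-1].astype(np.float32))
        cx,cy=ce[i]; print(c,n,np.round([(u0+cx)/2+300,(v0+cy)/2-500],1),"rect",np.round(np.array(rc[1])/2,1),"ang",round(rc[2],1))
E
python3 m1.py
cat > wr.py <<'E'
from h import *
def wsnap(n=None):
    o=r.observe(); s=imaging.snapshot("wrist")
    T=np.eye(4); T[:3,:3]=R.from_euler("xyz",o["ee_rot"]).as_matrix(); T[:3,3]=o["tcp_pos"]
    s["T"]=T@np.array(s["T_tool_cam"])
    if n: save(s,n)
    return o,s
E
python3 - <<'E'
from wr import *
o,s=wsnap(); print(np.round(s["T_tool_cam"],2),s["fx"],s["cx"],s["cy"])
E
```

```text
top LR [ 635.3 -146. ] rect [57.7 57.3] ang 40.6
top SR [626.4 157.6] rect [35.  35.5] ang 90.0
top SO [504.4 413.4] rect [61.  45.3] ang 24.3
top LO [ 530.4 -407.7] rect [ 31.5 111. ] ang 87.1
scene LR [ 633.1 -148. ] rect [58. 58.] ang 90.0
scene SR [624.1 155.2] rect [33.5 34. ] ang 90.0
scene SO [502.1 410.6] rect [60.  41.1] ang 24.4
scene LO [ 528.5 -409.9] rect [ 32.6 111.4] ang 87.1
[[   1.      0.      0.     -0.46]
 [   0.     -0.96   -0.29  -75.7 ]
 [  -0.      0.29   -0.96 -127.7 ]
 [   0.      0.      0.      1.  ]] 351.3880150876341 281.77177060453204 210.8997860311761
```

>>> {"fn": "step_arm", "kwargs": {"commands": [[0,0,0.5735,-1,0.84,0,-1],[0,0,0.5735,-1,0.84,0,-1],[0,0,0.5735,-1,0.84,0,-1],[0,0,0.5735,-1,0.84,0,-1],[0,0,0.5735,-1,0.84,0,-1],[0,0,0.5735,-1,0.84,0,-1],[0,0,0.5735,-1,0.84,0,-1],[0,0,0.5735,-1,0.84,0,-1]]}}

```text
time_s: 2.25
tcp_pos: [305.8, 514.8, 245.4]
ee_rot: [-3.141, -0.0, 0.003]
ft_force: [0.2, 0.6, 0.1]
finger_gap: 85.6
```

>>> {"fn": "step_arm", "kwargs": {"commands": [[0,0,0,0.28,0.99,0.39,-1],[0,0,0,0.28,0.99,0.39,-1]]}}

```text
time_s: 2.5
tcp_pos: [329.1, 432.1, 213.0]
ee_rot: [3.139, 0.001, -0.001]
ft_force: [-0.2, -0.2, -0.2]
finger_gap: 85.4
```

>>> {"fn": "step_arm", "kwargs": {"commands": [[0,0,0,0.28,0.99,0.39,-1],[0,0,0,0.28,0.99,0.39,-1]]}}

```text
time_s: 2.75
tcp_pos: [351.2, 352.6, 181.9]
ee_rot: [3.139, 0.001, -0.002]
ft_force: [-0.5, 0.2, -0.0]
finger_gap: 85.4
```

>>> {"fn": "step_arm", "kwargs": {"commands": [[0,0,0,0.28,0.99,0.39,-1],[0,0,0,0.28,0.99,0.39,-1],[0,0,0,0.28,0.99,0.39,-1]]}}

```text
time_s: 3.12
tcp_pos: [373.4, 275.1, 151.3]
ee_rot: [3.141, 0.001, -0.002]
ft_force: [0.6, 0.3, 0.3]
finger_gap: 85.2
```

```bash
cat > look.py <<'E'
from wr import *
import sys
n,z,name=sys.argv[1],float(sys.argv[2]),sys.argv[3]
o,s=wsnap(name); print(np.round(o["tcp_pos"],1),np.round(o["ee_rot"],3))
for d in models.place_of(n,"wrist")[:2]: print("place",round(d["p"],2),np.round(d["at"]),np.round(at_z(s,d["at"],z,s["T"])[:2],1))
for d in models.cut_out(n,"wrist")[:1]:
    m=d["pixels"].astype(np.uint8); ys,xs=np.nonzero(m); print("cut",round(d["p"],2),xs.min(),xs.max(),ys.min(),ys.max())
    np.save("pics/mask.npy",m)
    # centre: silhouette match with a cylinder of given dia/height
    if len(sys.argv)>4:
        from scipy.optimize import minimize
        D,Hh,z0=map(float,sys.argv[4:7]); Ti=np.linalg.inv(s["T"]); t=np.linspace(0,6.283,40)
        def sil(p):
            P=np.array([[p[0]+D/2*np.cos(a),p[1]+D/2*np.sin(a),zz,1] for zz in(z0,z0+Hh) for a in t]).T
            q=Ti@P; u=np.c_[s["cx"]+s["fx"]*q[0]/-q[2],s["cy"]-s["fy"]*q[1]/-q[2]]
            k=np.zeros((420,560),np.uint8); cv2.fillConvexPoly(k,cv2.convexHull(np.round(u*16).astype(np.int32)),1,shift=4); return k
        f=lambda p:-(sil(p)&m).sum()/(sil(p)|m).sum()
        p0=at_z(s,[xs.mean(),ys.mean()],z,s["T"])[:2]
        b=minimize(f,p0,method="Nelder-Mead",options=dict(initial_simplex=[p0,p0+[8,0],p0+[0,8]])); print("fit",np.round(b.x,1),"iou",round(-b.fun,3))
E
python3 look.py large_lens_mid 28 w1 58 56 0
```

```text
[373.4 275.1 151.3] [ 3.141e+00  1.000e-03 -2.000e-03]
place 0.59 [280. 206.] [371.1 276.8]
cut 0.79 240 324 161 255
fit [437.7 284.9] iou -0.0look.py:17: RuntimeWarning: overflow encountered in scalar negative
  f=lambda p:-(sil(p)&m).sum()/(sil(p)|m).sum()
```

View pics/w1.png

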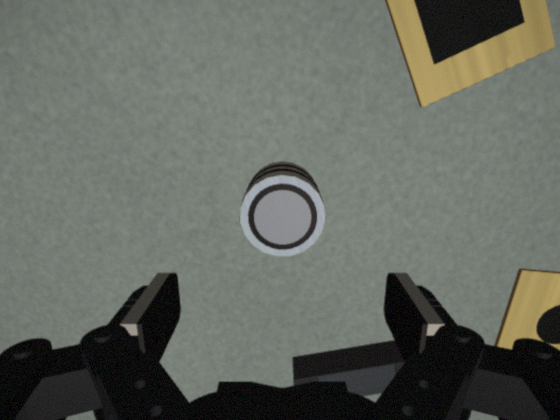

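```bash
sed -i 's/f=lambda p:-(sil(p)&m).sum()/f=lambda p:-1.0*(sil(p)\&m).sum()/' look.py; python3 look.py large_lens_mid 28 w1b 58 56 0; python3 - <<'E'
from wr import *
o,s=wsnap(); print(at_z(s,(282.5,215.5),56,s["T"]))
E
```

```text
[373.2 278.8 152.3] [-3.14e+00 -1.00e-03  2.00e-03]
place 0.86 [281. 210.] [372.3 276.9]
cut 0.59 240 324 166 260
fit [372.4 277.6] iou 0.96
[372.76959064 281.54192324  56.        ]
```

>>> {"fn": "step_arm", "kwargs": {"commands": [[0,0,0,0,0,0.5,-1],[0,0,0,-0.007,-0.007,1,-1],[0,0,0,-0.007,-0.007,1,-1]]}}

```text
time_s: 3.85
tcp_pos: [370.8, 276.9, 69.8]
ee_rot: [3.138, 0.004, 0.001]
ft_force: [0.1, 0.5, 0.7]
finger_gap: 85.1
```

>>> {"fn": "step_arm", "kwargs": {"commands": [[0,0,0,0,0,0.3,-1],[0,0,0,0,0,0.55,-1],[0,0,0,0,0,0.55,-1],[0,0,0,0,0,0.55,1],[0,0,0,0,0,0.55,1],[0,0,0,0,0,0.55,1],[0,0,0,0,0,0.55,1],[0,0,0,0,0,0.55,1],[0,0,0,0,0,0.55,1]]}}

```text
time_s: 4.97
tcp_pos: [373.5, 278.6, 29.3]
ee_rot: [-3.139, -0.002, 0.0]
ft_force: [-0.7, -0.9, 6.3]
finger_gap: 56.7
```

>>> {"fn": "step_arm", "kwargs": {"commands": [[0,0,0,0,0,-0.3,1],[0,0,0,0,0,-0.7,1],[0,0,0,0,0,-1,1]]}}

```text
time_s: 5.35
tcp_pos: [372.6, 277.8, 109.4]
ee_rot: [-3.141, -0.001, 0.0]
ft_force: [0.2, -0.0, -3.2]
finger_gap: 57.0
```

>>> {"fn": "step_arm", "kwargs": {"commands": [[0,0,0,0.27,0.44,-0.2,1],[0,0,0,0.545,0.885,-0.4,1]]}}

```text
time_s: 5.6
tcp_pos: [416.2, 206.4, 140.9]
ee_rot: [-3.141, -0.001, 0.002]
ft_force: [0.7, 0.1, -3.2]
finger_gap: 56.3
```

>>> {"fn": "step_arm", "kwargs": {"commands": [[0,0,0,0.27,0.44,0,1],[0,0,0,0.545,0.885,0,1]]}}

```text
time_s: 5.85
tcp_pos: [460.0, 135.0, 140.5]
ee_rot: [-3.141, -0.001, 0.0]
ft_force: [0.2, 0.6, -3.3]
finger_gap: 57.1
```

>>> {"fn": "step_arm", "kwargs": {"commands": [[0,0,0,0.27,0.44,0,1],[0,0,0,0.545,0.885,0,1]]}}

```text
time_s: 6.1
tcp_pos: [503.5, 64.2, 140.2]
ee_rot: [-3.141, -0.0, 0.0]
ft_force: [1.0, -0.1, -2.7]
finger_gap: 56.7
```

>>> {"fn": "step_arm", "kwargs": {"commands": [[0,0,0,0.27,0.44,0,1],[0,0,0,0.545,0.885,0,1]]}}

```text
time_s: 6.35
tcp_pos: [547.1, -6.5, 140.1]
ee_rot: [-3.141, 0.0, 0.0]
ft_force: [1.1, 0.6, -3.2]
finger_gap: 56.7
```

>>> {"fn": "step_arm", "kwargs": {"commands": [[0,0,0,0.27,0.44,0,1],[0,0,0,0.545,0.885,0,1]]}}

```text
time_s: 6.6
tcp_pos: [590.7, -77.1, 140.0]
ee_rot: [-3.141, 0.0, 0.0]
ft_force: [0.4, 0.6, -3.8]
finger_gap: 56.8
```

>>> {"fn": "step_arm", "kwargs": {"commands": [[0,0,0,0.27,0.44,0,1],[0,0,0,0.545,0.885,0,1],[0,0,0,0.545,0.885,0,1],[0,0,0,0.545,0.885,0,1]]}}

```text
time_s: 7.1
tcp_pos: [633.4, -146.3, 139.4]
ee_rot: [-3.14, 0.001, 0.0]
ft_force: [-0.5, 0.5, -2.3]
finger_gap: 57.2
```

```bash
python3 look.py large_round_board 0 w2; python3 look.py large_round_board 0 w2
```

```text
[ 633.4 -146.3  139.4] [-3.14e+00  1.00e-03  0.00e+00]
place 0.7 [510. 265.] [ 823.  -200.6]
place 0.57 [280. 203.] [ 631.3 -146.5]
cut 0.73 199 370 115 240
[ 633.7 -145.3  139.6] [-3.14e+00  1.00e-03  2.00e-03]
place 0.87 [280. 202.] [ 631.8 -144.8]
cut 0.59 199 370 117 241
```

View pics/w2.png

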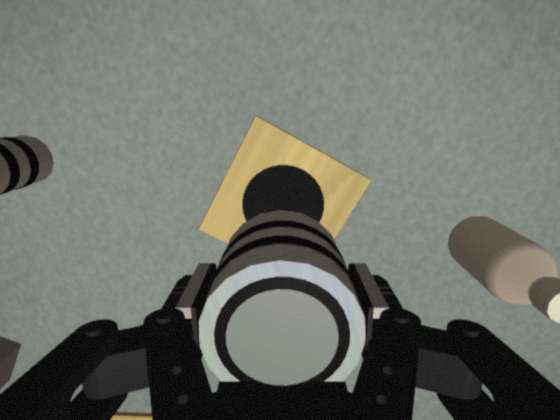

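>>> {"fn": "step_arm", "kwargs": {"commands": [[0,0,0,0,0,0.3,1],[0,0,0,0,-0.008,0.7,1],[0,0,0,0,-0.008,1,1]]}}

```text
time_s: 7.78
tcp_pos: [633.7, -145.6, 58.6]
ee_rot: [-3.141, 0.001, 0.001]
ft_force: [0.1, 0.8, -3.7]
finger_gap: 56.6
```

>>> {"fn": "step_arm", "kwargs": {"commands": [[0,0,0,0,0,0.1,1],[0,0,0,0,0,0.2,1],[0,0,0,0,0,0.25,1],[0,0,0,0,0,0.29,1],[0,0,0,0,0,0.325,1],[0,0,0,0,0,0.325,1],[0,0,0,0,0,0.325,1]]}}

```text
time_s: 8.65
tcp_pos: [634.5, -146.6, 34.5]
ee_rot: [-3.142, -0.001, -0.0]
ft_force: [-0.8, 0.5, 2.8]
finger_gap: 57.2
```

>>> {"fn": "step_arm", "kwargs": {"commands": [[0,0,0,0,0,0,0.2],[0,0,0,0,0,0,-0.4],[0,0,0,0,0,0,-1],[0,0,0,0,0,0,-1],[0,0,0,0,0,0,-1],[0,0,0,0,0,-0.3,-1],[0,0,0,0,0,-0.8,-1],[0,0,0,0,0,-1,-1]]}}

```text
time_s: 9.65
tcp_pos: [635.3, -146.9, 116.0]
ee_rot: [3.141, -0.004, -0.0]
ft_force: [-0.1, -0.4, 0.3]
finger_gap: 85.5
```

>>> {"fn": "step_arm", "kwargs": {"commands": [[0,0,0,-0.3,0,-0.5,-1],[0,0,0,-0.796,-0.135,-0.5,-1]]}}

```text
time_s: 9.9
tcp_pos: [572.3, -137.0, 156.2]
ee_rot: [3.14, -0.006, -0.001]
ft_force: [-0.5, 0.1, -0.5]
finger_gap: 85.5
```

>>> {"fn": "step_arm", "kwargs": {"commands": [[0,0,0,-0.4,-0.06,0,-1],[0,0,0,-0.796,-0.135,0,-1]]}}

```text
time_s: 10.15
tcp_pos: [505.3, -124.5, 153.3]
ee_rot: [-3.141, 0.001, 0.0]
ft_force: [-0.1, -0.6, 0.2]
finger_gap: 85.5
```

>>> {"fn": "step_arm", "kwargs": {"commands": [[0,0,0,-0.4,-0.06,0,-1],[0,0,0,-0.796,-0.135,0,-1],[0,0,0,-0.796,-0.135,0,-1],[0,0,0,-0.796,-0.135,0,-1]]}}

```text
time_s: 10.65
tcp_pos: [443.9, -114.1, 153.8]
ee_rot: [3.141, -0.001, 0.0]
ft_force: [-0.4, -0.8, -0.5]
finger_gap: 85.4
```

```bash
python3 look.py small_lens_mid 30 w3 36 60 0; python3 look.py small_lens_mid 30 w3 36 60 0
```

```text
[ 443.9 -114.1  153.8] [ 3.141e+00 -1.000e-03  0.000e+00]
place 0.83 [279. 202.] [ 441.2 -109.4]
cut 0.87 251 303 173 240
fit [ 440.  -110.3] iou 0.958
[ 444.1 -114.2  153.7] [ 3.141 -0.     0.   ]
place 0.92 [277. 200.] [ 440.1 -108.4]
cut 0.68 251 303 173 240
fit [ 440.1 -110.5] iou 0.935
```

View pics/w3.png

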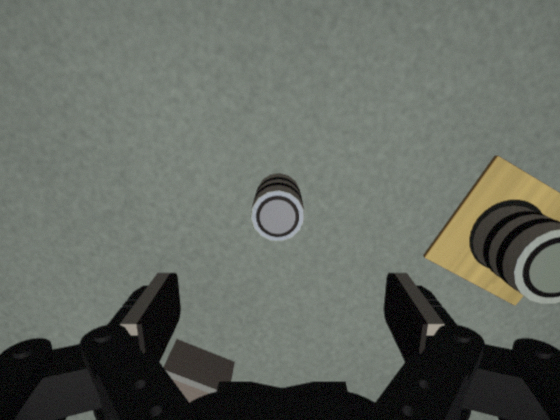

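>>> {"fn": "step_arm", "kwargs": {"commands": [[0,0,0,-0.035,-0.044,0.5,-1],[0,0,0,-0.035,-0.044,1,-1],[0,0,0,-0.035,-0.044,1,-1]]}}

```text
time_s: 11.32
tcp_pos: [438.4, -110.3, 71.7]
ee_rot: [-3.141, 0.006, -0.0]
ft_force: [0.0, 0.1, -0.2]
finger_gap: 85.2
```

>>> {"fn": "step_arm", "kwargs": {"commands": [[0,0,0,0,0,0.3,-1],[0,0,0,0,0,0.546,-1],[0,0,0,0,0,0.546,-1],[0,0,0,0,0,0.546,0.5],[0,0,0,0,0,0.546,1],[0,0,0,0,0,0.546,1],[0,0,0,0,0,0.546,1],[0,0,0,0,0,0.546,1],[0,0,0,0,0,0.546,1],[0,0,0,0,0,0.546,1]]}}

```text
time_s: 12.58
tcp_pos: [441.0, -110.5, 30.9]
ee_rot: [-3.141, -0.001, 0.0]
ft_force: [-0.9, 0.8, 6.2]
finger_gap: 35.0
```

>>> {"fn": "step_arm", "kwargs": {"commands": [[0,0,0,0,0,-0.3,1],[0,0,0,0,0,-0.7,1],[0,0,0,0,0,-1,1]]}}

```text
time_s: 12.95
tcp_pos: [440.2, -110.5, 111.1]
ee_rot: [-3.142, -0.0, -0.0]
ft_force: [-0.4, 0.1, -1.9]
finger_gap: 35.0
```

>>> {"fn": "step_arm", "kwargs": {"commands": [[0,0,0,0.28,-0.42,-0.2,1],[0,0,0,0.579,-0.834,-0.375,1]]}}

```text
time_s: 13.2
tcp_pos: [486.7, -43.3, 140.9]
ee_rot: [-3.141, -0.0, -0.001]
ft_force: [0.1, -0.1, -2.6]
finger_gap: 34.9
```

>>> {"fn": "step_arm", "kwargs": {"commands": [[0,0,0,0.28,-0.42,0,1],[0,0,0,0.579,-0.834,0,1]]}}

```text
time_s: 13.45
tcp_pos: [533.1, 24.1, 140.2]
ee_rot: [-3.141, 0.0, 0.0]
ft_force: [0.6, -0.8, -2.6]
finger_gap: 35.0
```

>>> {"fn": "step_arm", "kwargs": {"commands": [[0,0,0,0.28,-0.42,0,1],[0,0,0,0.579,-0.834,0,1]]}}

```text
time_s: 13.7
tcp_pos: [579.3, 90.8, 139.8]
ee_rot: [3.141, 0.001, 0.0]
ft_force: [0.9, -1.2, -1.3]
finger_gap: 34.5
```

>>> {"fn": "step_arm", "kwargs": {"commands": [[0,0,0,0.28,-0.42,0,1],[0,0,0,0.579,-0.834,0,1],[0,0,0,0.579,-0.834,0,1],[0,0,0,0.579,-0.834,0,1]]}}

```text
time_s: 14.2
tcp_pos: [624.7, 155.6, 139.4]
ee_rot: [3.14, 0.002, -0.0]
ft_force: [-0.2, -0.7, -2.8]
finger_gap: 34.7
```

```bash
python3 look.py small_round_board 0 w4; python3 look.py small_round_board 0 w4;  python3 - <<'E'
from wr import *
o,s=wsnap(); g=cv2.cvtColor(s["frame"],cv2.COLOR_RGB2GRAY); 
print(np.round(at_z(s,(282,203),5,s["T"]),1), g[190:215:4,282])
E
```

```text
[624.7 155.6 139.4] [ 3.14e+00  2.00e-03 -0.00e+00]
place 0.66 [283. 199.] [625.  157.6]
place 0.58 [484. 247.] [789.6 116.7]
cut 0.75 216 355 130 261
[625.  154.9 140. ] [ 3.141e+00  1.000e-03 -2.000e-03]
place 0.58 [282. 201.] [624.  155.6]
cut 0.61 216 354 128 259
[624.8 155.9   5. ] [24 33 33 30 28 31 33]
```

View pics/w4.png

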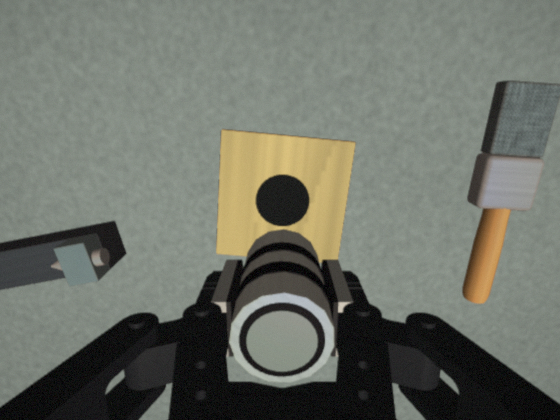

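>>> {"fn": "step_arm", "kwargs": {"commands": [[0,0,0,-0.005,-0.01,0.3,1],[0,0,0,-0.005,-0.01,0.7,1],[0,0,0,-0.005,-0.01,1,1]]}}

```text
time_s: 14.92
tcp_pos: [624.7, 157.0, 58.9]
ee_rot: [3.142, 0.001, -0.0]
ft_force: [-0.0, 0.7, -1.4]
finger_gap: 34.5
```

>>> {"fn": "step_arm", "kwargs": {"commands": [[0,0,0,0,0,0.1,1],[0,0,0,0,0,0.2,1],[0,0,0,0,0,0.25,1],[0,0,0,0,0,0.28,1],[0,0,0,0,0,0.31,1],[0,0,0,0,0,0.31,1],[0,0,0,0,0,0.31,1]]}}

```text
time_s: 15.8
tcp_pos: [625.6, 157.3, 36.0]
ee_rot: [-3.141, -0.001, 0.0]
ft_force: [-0.9, -1.2, 4.2]
finger_gap: 34.8
```

>>> {"fn": "step_arm", "kwargs": {"commands": [[0,0,0,0,0,0,0.4],[0,0,0,0,0,0,-0.2],[0,0,0,0,0,0,-1],[0,0,0,0,0,0,-1],[0,0,0,0,0,0,-1],[0,0,0,0,0,0,-1],[0,0,0,0,0,-0.3,-1],[0,0,0,0,0,-0.8,-1],[0,0,0,0,0,-1,-1]]}}

```text
time_s: 16.92
tcp_pos: [626.4, 157.3, 117.5]
ee_rot: [-3.14, -0.004, -0.0]
ft_force: [-0.3, -0.2, 0.4]
finger_gap: 85.5
```

>>> {"fn": "step_arm", "kwargs": {"commands": [[0,0,0,-0.3,0,-0.46,-1],[0,0,0,-0.79,0.19,-0.46,-1]]}}

```text
time_s: 17.18
tcp_pos: [563.7, 143.3, 154.3]
ee_rot: [-3.139, -0.006, 0.002]
ft_force: [0.2, -0.7, 0.1]
finger_gap: 84.9
```

>>> {"fn": "step_arm", "kwargs": {"commands": [[0,0,0,-0.4,0.1,0,-1],[0,0,0,-0.79,0.19,0,-1]]}}

```text
time_s: 17.42
tcp_pos: [497.2, 126.3, 151.6]
ee_rot: [3.142, 0.001, -0.0]
ft_force: [-0.3, 0.9, -0.1]
finger_gap: 85.6
```

>>> {"fn": "step_arm", "kwargs": {"commands": [[0,0,0.698,-0.4,0.1,0,-1],[0,0,0.698,-0.79,0.19,0,-1],[0,0,0.698,-0.79,0.19,0,-1],[0,0,0.698,-0.79,0.19,0,-1],[0,0,0.698,-0.79,0.19,0,-1],[0,0,0.698,-0.79,0.19,0,-1],[0,0,0.698,-0.79,0.19,0,-1],[0,0,0.698,-0.79,0.19,0,-1],[0,0,0.698,-0.79,0.19,0,-1],[0,0,0.698,-0.79,0.19,0,-1]]}}

```text
time_s: 18.68
tcp_pos: [435.4, 111.6, 151.8]
ee_rot: [3.141, 0.0, -1.395]
ft_force: [0.5, -0.1, -0.2]
finger_gap: 85.3
```

```bash
cat > box.py <<'E'
# fit a box-built thing's silhouette to the mask: args label name yaw0
from wr import *
import sys
from scipy.optimize import minimize
n,name,a0=sys.argv[1],sys.argv[2],float(sys.argv[3])
if n.startswith("c"): BX=[(-55,55,-15,15,0,30),(-55,-33,-15,15,0,48),(33,55,-15,15,0,48)];zc=24
else: BX=[(-30,30,-22,22,0,40)];zc=20
for _ in range(2):
    o,s=wsnap(name); print(np.round(o["tcp_pos"],1),np.round(o["ee_rot"],3)); Ti=np.linalg.inv(s["T"])
    for d in models.place_of(n,"wrist")[:1]: print("place",round(d["p"],2),np.round(d["at"]),np.round(at_z(s,d["at"],zc,s["T"])[:2],1))
    d=models.cut_out(n,"wrist")[0]; m=d["pixels"].astype(np.uint8); ys,xs=np.nonzero(m); print("cut",round(d["p"],2),xs.min(),xs.max(),ys.min(),ys.max())
    def sil(p):
        k=np.zeros((420,560),np.uint8); c,w=np.cos(p[2]/100),np.sin(p[2]/100)
        for b in BX:
            P=np.array([[p[0]+c*x-w*y,p[1]+w*x+c*y,z,1] for x in b[:2] for y in b[2:4] for z in b[4:]]).T
            q=Ti@P; u=np.c_[s["cx"]+s["fx"]*q[0]/-q[2],s["cy"]-s["fy"]*q[1]/-q[2]]
            cv2.fillConvexPoly(k,cv2.convexHull(np.round(u*16).astype(np.int32)),1,shift=4)
        return k
    f=lambda p:-1.0*(sil(p)&m).sum()/(sil(p)|m).sum()
    p0=np.r_[at_z(s,[xs.mean(),ys.mean()],zc,s["T"])[:2],a0*100]
    best=min((minimize(f,p0+[0,0,e],method="Nelder-Mead",options=dict(initial_simplex=p0+[0,0,e]+np.array([[0,0,0],[8,0,0],[0,8,0],[0,0,8]]))) for e in(-15,0,15)),key=lambda b:b.fun)
    print("fit",np.round(best.x[:2],1),"yaw",round(best.x[2]/100,3),"iou",round(-best.fun,3))
E
python3 box.py centre_bench_mid w5 0.15
```

```text
[435.4 111.6 151.8] [ 3.141  0.    -1.395]
place 0.69 [282. 198.] [440.8 112.8]
cut 0.74 254 300 118 287
fit [438.3 114.3] yaw 0.191 iou 0.938
[435.5 111.5 152. ] [ 3.142  0.    -1.396]
place 0.63 [279. 201.] [438.9 114. ]
cut 0.74 253 300 117 286
fit [438.6 114.5] yaw 0.194 iou 0.948
```

View pics/w5.png

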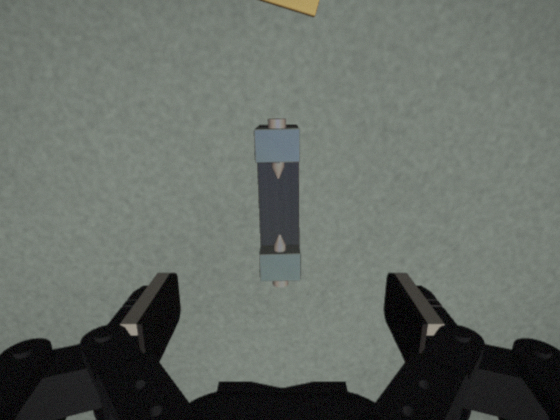

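>>> {"fn": "step_arm", "kwargs": {"commands": [[0,0,-0.0085,-0.027,-0.04,0.5,-1],[0,0,-0.0085,-0.027,-0.04,1,-1],[0,0,-0.0085,-0.027,-0.04,1,-1]]}}

```text
time_s: 19.35
tcp_pos: [436.5, 113.4, 70.2]
ee_rot: [3.136, -0.002, -1.379]
ft_force: [0.3, 0.4, 1.3]
finger_gap: 85.3
```

>>> {"fn": "step_arm", "kwargs": {"commands": [[0,0,0,0,0,0.35,-1],[0,0,0,0,0,0.675,-1],[0,0,0,0,0,0.675,-1],[0,0,0,0,0,0.675,0.5],[0,0,0,0,0,0.675,1],[0,0,0,0,0,0.675,1],[0,0,0,0,0,0.675,1],[0,0,0,0,0,0.675,1],[0,0,0,0,0,0.675,1],[0,0,0,0,0,0.675,1]]}}

```text
time_s: 20.6
tcp_pos: [438.9, 114.6, 19.0]
ee_rot: [-3.14, 0.001, -1.379]
ft_force: [-1.8, -0.8, 8.2]
finger_gap: 28.7
```

>>> {"fn": "step_arm", "kwargs": {"commands": [[0,0,0,0,0,-0.3,1],[0,0,0.06,0,0,-0.7,1],[0,0,0.121,0,0,-1,1],[0,0,0.121,0,0,-1,1]]}}

```text
time_s: 21.1
tcp_pos: [439.0, 114.8, 99.0]
ee_rot: [-3.139, 0.002, -1.619]
ft_force: [0.0, 0.3, -3.9]
finger_gap: 28.7
```

>>> {"fn": "step_arm", "kwargs": {"commands": [[0,0,0,0.46,-0.1,-0.2,1],[0,0,0,0.925,-0.209,-0.375,1]]}}

```text
time_s: 21.35
tcp_pos: [450.4, 39.1, 127.2]
ee_rot: [3.139, -0.001, -1.616]
ft_force: [0.6, -0.0, -3.1]
finger_gap: 28.9
```

>>> {"fn": "step_arm", "kwargs": {"commands": [[0,0,0,0.46,-0.1,0,1],[0,0,0,0.925,-0.209,0,1]]}}

```text
time_s: 21.6
tcp_pos: [463.4, -36.0, 126.9]
ee_rot: [3.14, 0.0, -1.618]
ft_force: [0.4, -0.5, -3.0]
finger_gap: 28.8
```

>>> {"fn": "step_arm", "kwargs": {"commands": [[0,0,0,0.46,-0.1,0,1],[0,0,0,0.925,-0.209,0,1]]}}

```text
time_s: 21.85
tcp_pos: [476.3, -110.7, 126.5]
ee_rot: [3.139, 0.0, -1.618]
ft_force: [-0.2, 0.1, -3.3]
finger_gap: 28.9
```

>>> {"fn": "step_arm", "kwargs": {"commands": [[0,0,0,0.46,-0.1,0,1],[0,0,0,0.925,-0.209,0,1]]}}

```text
time_s: 22.1
tcp_pos: [489.4, -185.3, 126.2]
ee_rot: [3.139, 0.001, -1.618]
ft_force: [0.8, 0.6, -3.0]
finger_gap: 28.8
```

>>> {"fn": "step_arm", "kwargs": {"commands": [[0,0,0,0.46,-0.1,0,1],[0,0,0,0.925,-0.209,0,1]]}}

```text
time_s: 22.35
tcp_pos: [502.4, -259.9, 125.9]
ee_rot: [3.139, 0.002, -1.618]
ft_force: [-0.6, 0.5, -3.9]
finger_gap: 29.0
```

>>> {"fn": "step_arm", "kwargs": {"commands": [[0,0,0,0.46,-0.1,0,1],[0,0,0,0.925,-0.209,0,1]]}}

```text
time_s: 22.6
tcp_pos: [515.5, -334.5, 125.6]
ee_rot: [3.139, 0.002, -1.619]
ft_force: [0.5, 0.0, -2.9]
finger_gap: 29.2
```

>>> {"fn": "step_arm", "kwargs": {"commands": [[0,0,0,0.46,-0.1,0,1],[0,0,0,0.925,-0.209,0,1],[0,0,0,0.925,-0.209,0,1],[0,0,0,0.925,-0.209,0,1]]}}

```text
time_s: 23.1
tcp_pos: [528.5, -407.6, 125.8]
ee_rot: [3.139, 0.003, -1.62]
ft_force: [-0.1, 0.3, -3.4]
finger_gap: 28.9
```

```bash
python3 look.py long_oblong_board 0 w6;python3 look.py long_oblong_board 0 w6
```

```text
[ 528.5 -407.6  125.8] [ 3.139e+00  3.000e-03 -1.620e+00]
cut 0.96 210 355 115 269
[ 529.4 -407.2  127.1] [ 3.141e+00  2.000e-03 -1.619e+00]
place 0.51 [150. 411.] [ 338.4 -276.1]
cut 0.59 212 354 116 268
```

View pics/w6.png

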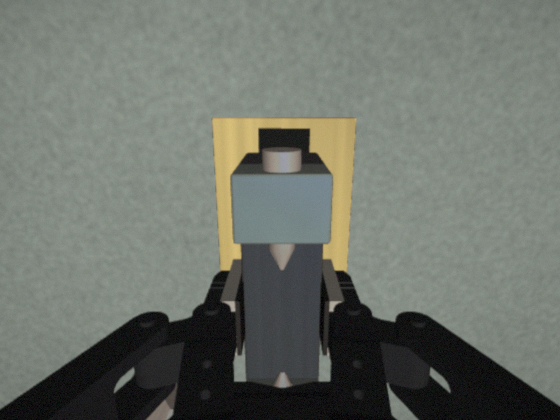

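```bash
python3 - <<'E'
from wr import *
o,s=wsnap(); print(o["tcp_pos"],o["ee_rot"])
T=np.eye(4); T[:3,:3]=R.from_euler("xyz",[np.pi,0,-1.621]).as_matrix(); T[:3,3]=o["tcp_pos"]; T=T@np.array(s["T_tool_cam"])
L,Rr,F=[at_z(s,p,5,T) for p in((213.5,117.5),(355,117.5),(284,128))]
d=np.array([np.cos(-.05),np.sin(-.05),0])
print(L,Rr,"edge yaw",np.arctan2(*(L-Rr)[1::-1])-np.pi/2); print("centre from board edge",(L+Rr)/2-65*d,"from outline",F-58*d)
E
```

```text
[ 529.59922691 -407.95552359  127.90813907] [-3.14151189e+00  6.79794742e-04 -1.61948951e+00]
[ 596.55536322 -364.3261191     5.        ] [ 591.58738797 -461.80188847    5.        ] edge yaw -0.0509221978222012
centre from board edge [ 529.15260867 -409.81535778    5.        ] from outline [ 529.09619269 -409.64815697    5.        ]
```

>>> {"fn": "step_arm", "kwargs": {"commands": [[0,0,0,0.012,0,0.3,1],[0,0,0,0.012,0,0.7,1],[0,0,0,0.012,0,1,1]]}}

```text
time_s: 23.82
tcp_pos: [529.2, -409.1, 46.9]
ee_rot: [3.141, 0.001, -1.62]
ft_force: [0.9, 0.1, -3.4]
finger_gap: 29.0
```

>>> {"fn": "step_arm", "kwargs": {"commands": [[0,0,0,0,0,0.1,1],[0,0,0,0,0,0.2,1],[0,0,0,0,0,0.25,1],[0,0,0,0,0,0.28,1],[0,0,0,0,0,0.312,1],[0,0,0,0,0,0.312,1],[0,0,0,0,0,0.312,1]]}}

```text
time_s: 24.7
tcp_pos: [529.6, -410.2, 24.1]
ee_rot: [-3.14, -0.0, -1.621]
ft_force: [-2.2, 0.6, 4.2]
finger_gap: 28.8
```

>>> {"fn": "step_arm", "kwargs": {"commands": [[0,0,0,0,0,0,0.4],[0,0,0,0,0,0,-0.2],[0,0,0,0,0,0,-1],[0,0,0,0,0,0,-1],[0,0,0,0,0,0,-1],[0,0,0,0,0,0,-1],[0,0,0,0,0,-0.3,-1],[0,0,0,0,0,-0.8,-1],[0,0,0,0,0,-1,-1]]}}

```text
time_s: 25.82
tcp_pos: [530.2, -411.5, 107.0]
ee_rot: [-3.137, -0.003, -1.621]
ft_force: [0.3, -0.8, -0.5]
finger_gap: 85.6
```

>>> {"fn": "step_arm", "kwargs": {"commands": [[0,0,0,-0.2,0.3,-0.625,-1],[0,0,0,-0.48,0.731,-0.625,-1]]}}

```text
time_s: 26.08
tcp_pos: [474.1, -370.7, 157.2]
ee_rot: [-3.135, -0.005, -1.621]
ft_force: [-0.7, 0.6, -0.2]
finger_gap: 85.6
```

>>> {"fn": "step_arm", "kwargs": {"commands": [[0,0,0,-0.24,0.36,0,-1],[0,0,0,-0.48,0.731,0,-1]]}}

```text
time_s: 26.32
tcp_pos: [415.3, -326.6, 153.6]
ee_rot: [-3.141, 0.0, -1.621]
ft_force: [0.2, 0.3, -0.0]
finger_gap: 85.4
```

>>> {"fn": "step_arm", "kwargs": {"commands": [[0,0,0.08,-0.24,0.36,0,-1],[0,0,0.15,-0.48,0.731,0,-1],[0,0,0.15,-0.48,0.731,0,-1],[0,0,0.15,-0.48,0.731,0,-1],[0,0,0.15,-0.48,0.731,0,-1]]}}

```text
time_s: 26.95
tcp_pos: [360.7, -286.8, 153.4]
ee_rot: [-3.141, -0.001, -1.92]
ft_force: [0.2, 0.2, -0.2]
finger_gap: 85.4
```

```bash
python3 box.py v_block_mid w7 -0.35
```

```text
[ 360.7 -286.8  153.4] [-3.141e+00 -1.000e-03 -1.920e+00]
place 0.93 [279. 204.] [ 361.  -284.9]
cut 0.85 246 313 159 251
fit [ 361.5 -285. ] yaw -0.454 iou 0.922
[ 360.2 -286.6  153.1] [-3.141e+00 -1.000e-03 -1.921e+00]
place 0.81 [279. 202.] [ 361.9 -285.6]
cut 0.71 246 314 158 251
fit [ 361.5 -285.4] yaw -0.447 iou 0.935
```

View pics/w7.png

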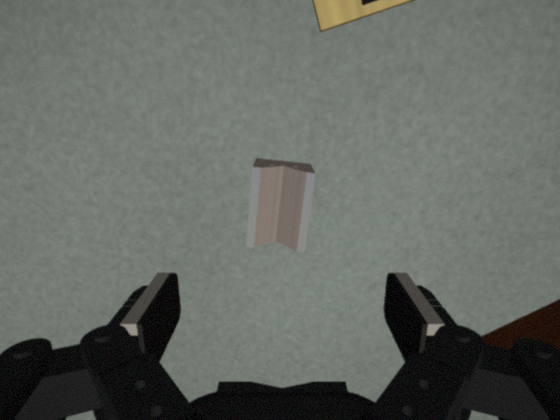

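>>> {"fn": "step_arm", "kwargs": {"commands": [[0,0,0.05,-0.017,-0.014,0.5,-1],[0,0,0.05,-0.017,-0.014,1,-1],[0,0,0.05,-0.017,-0.014,1,-1]]}}

```text
time_s: 27.62
tcp_pos: [359.6, -284.2, 71.2]
ee_rot: [3.136, -0.0, -2.022]
ft_force: [-0.8, -0.3, 1.1]
finger_gap: 85.3
```

>>> {"fn": "step_arm", "kwargs": {"commands": [[0,0,0,0,0,0.35,-1],[0,0,0,0,0,0.6875,-1],[0,0,0,0,0,0.6875,-1],[0,0,0,0,0,0.6875,0.5],[0,0,0,0,0,0.6875,1],[0,0,0,0,0,0.6875,1],[0,0,0,0,0,0.6875,1],[0,0,0,0,0,0.6875,1],[0,0,0,0,0,0.6875,1]]}}

```text
time_s: 28.75
tcp_pos: [362.1, -285.5, 19.3]
ee_rot: [-3.139, 0.001, -2.021]
ft_force: [-1.1, 2.1, 9.8]
finger_gap: 43.2
```

>>> {"fn": "step_arm", "kwargs": {"commands": [[0,0,0,0,0,-0.3,1],[0,0,-0.1,0,0,-0.7,1],[0,0,-0.2,0,0,-1,1],[0,0,-0.3,0,0,-1,1],[0,0,-0.4,0,0,-1,1],[0,0,-0.437,0,0,-1,1],[0,0,-0.437,0,0,-1,1]]}}

```text
time_s: 29.62
tcp_pos: [360.9, -284.9, 98.1]
ee_rot: [-3.141, 0.001, -1.149]
ft_force: [0.6, 0.3, -3.8]
finger_gap: 43.3
```

>>> {"fn": "step_arm", "kwargs": {"commands": [[0,0,0,-0.4,-0.42,-0.2,1],[0,0,0,-0.804,-0.8375,-0.375,1]]}}

```text
time_s: 29.88
tcp_pos: [395.7, -198.4, 128.3]
ee_rot: [3.141, 0.0, -1.152]
ft_force: [1.0, 0.1, -3.5]
finger_gap: 43.6
```

>>> {"fn": "step_arm", "kwargs": {"commands": [[0,0,0,-0.4,-0.42,0,1],[0,0,0,-0.804,-0.8375,0,1]]}}

```text
time_s: 30.12
tcp_pos: [430.8, -111.3, 128.3]
ee_rot: [-3.141, -0.0, -1.15]
ft_force: [1.3, -1.5, -3.8]
finger_gap: 42.9
```

>>> {"fn": "step_arm", "kwargs": {"commands": [[0,0,0,-0.4,-0.42,0,1],[0,0,0,-0.804,-0.8375,0,1]]}}

```text
time_s: 30.38
tcp_pos: [465.2, -25.2, 128.1]
ee_rot: [3.141, 0.0, -1.149]
ft_force: [1.1, -1.8, -4.2]
finger_gap: 43.0
```

>>> {"fn": "step_arm", "kwargs": {"commands": [[0,0,0,-0.4,-0.42,0,1],[0,0,0,-0.804,-0.8375,0,1]]}}

```text
time_s: 30.62
tcp_pos: [499.8, 60.9, 127.9]
ee_rot: [3.141, -0.0, -1.149]
ft_force: [0.5, -0.6, -4.4]
finger_gap: 43.6
```

>>> {"fn": "step_arm", "kwargs": {"commands": [[0,0,0,-0.5,-0.23,0,1],[0,0,0,-0.998,-0.4615,0,1]]}}

```text
time_s: 30.88
tcp_pos: [500.2, 148.8, 127.8]
ee_rot: [3.141, -0.0, -1.149]
ft_force: [0.9, -0.4, -3.9]
finger_gap: 43.3
```

>>> {"fn": "step_arm", "kwargs": {"commands": [[0,0,0,-0.5,-0.23,0,1],[0,0,0,-0.998,-0.4615,0,1]]}}

```text
time_s: 31.12
tcp_pos: [500.8, 236.7, 127.8]
ee_rot: [3.141, -0.0, -1.149]
ft_force: [0.5, -0.9, -4.0]
finger_gap: 43.3
```

>>> {"fn": "step_arm", "kwargs": {"commands": [[0,0,0,-0.5,-0.23,0,1],[0,0,0,-0.998,-0.4615,0,1]]}}

```text
time_s: 31.38
tcp_pos: [501.6, 324.6, 127.7]
ee_rot: [3.141, -0.001, -1.149]
ft_force: [0.6, -0.5, -4.6]
finger_gap: 43.3
```

>>> {"fn": "step_arm", "kwargs": {"commands": [[0,0,0,-0.5,-0.23,0,1],[0,0,0,-0.998,-0.4615,0,1],[0,0,0,-0.998,-0.4615,0,1],[0,0,0,-0.998,-0.4615,0,1]]}}

```text
time_s: 31.88
tcp_pos: [502.6, 410.4, 127.3]
ee_rot: [3.14, -0.002, -1.148]
ft_force: [-0.6, -1.0, -4.1]
finger_gap: 43.2
```

```bash
python3 look.py short_oblong_board 0 w8;python3 look.py short_oblong_board 0 w8
```

```text
[502.6 410.4 127.3] [ 3.140e+00 -2.000e-03 -1.148e+00]
place 0.8 [273. 204.] [500.6 417. ]
cut 0.67 208 348 137 241
[503.5 409.6 128. ] [ 3.141e+00 -1.000e-03 -1.150e+00]
place 0.92 [275. 206.] [500.5 414.3]
cut 0.67 207 347 137 256
```

View pics/w8.png

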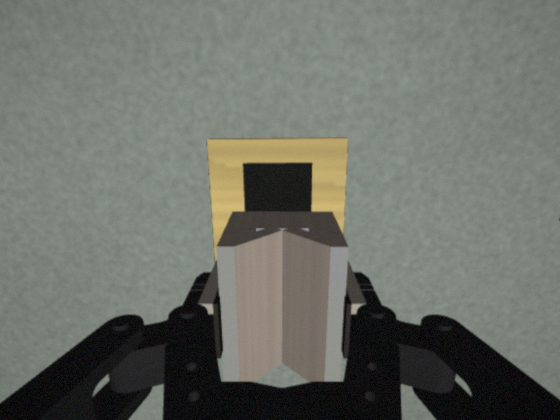

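```bash
python3 - <<'E'
from wr import *
o,s=wsnap(); print(o["tcp_pos"],o["ee_rot"])
T=np.eye(4); T[:3,:3]=R.from_euler("xyz",[np.pi,0,-1.148]).as_matrix(); T[:3,3]=[503.3,411.3,128]; T=T@np.array(s["T_tool_cam"])
L,Rr,F=[at_z(s,p,5,T) for p in((208,138.5),(347.5,137.5),(278,163))]
d=np.array([np.cos(.424),np.sin(.424),0])
print("edge yaw",np.arctan2(*(L-Rr)[1::-1])-np.pi/2); print("centre from board edge",(L+Rr)/2-50*d,"from outline",F-33*d)
E
```

```text
[503.37683106 410.42115719 128.24199059] [ 3.14157353e+00  9.94372031e-06 -1.14882330e+00]
edge yaw 0.4291295789116154
centre from board edge [502.75282339 414.30894222   5.        ] from outline [502.23678096 413.95875157   5.        ]
```

>>> {"fn": "step_arm", "kwargs": {"commands": [[0,0,0,-0.032,-0.005,0.3,1],[0,0,0,-0.032,-0.005,0.7,1],[0,0,0,-0.032,-0.005,1,1]]}}

```text
time_s: 32.6
tcp_pos: [502.0, 413.5, 47.0]
ee_rot: [3.141, 0.0, -1.147]
ft_force: [-0.6, -0.1, -3.8]
finger_gap: 43.3
```

>>> {"fn": "step_arm", "kwargs": {"commands": [[0,0,0,0,0,0.1,1],[0,0,0,0,0,0.2,1],[0,0,0,0,0,0.25,1],[0,0,0,0,0,0.28,1],[0,0,0,0,0,0.312,1],[0,0,0,0,0,0.312,1],[0,0,0,0,0,0.312,1]]}}

```text
time_s: 33.48
tcp_pos: [502.7, 414.2, 24.4]
ee_rot: [-3.141, 0.001, -1.147]
ft_force: [-3.0, -1.0, 6.1]
finger_gap: 43.5
```

>>> {"fn": "step_arm", "kwargs": {"commands": [[0,0,0,0,0,0,0.4],[0,0,0,0,0,0,-0.2],[0,0,0,0,0,0,-1],[0,0,0,0,0,0,-1],[0,0,0,0,0,0,-1],[0,0,0,0,0,0,-1],[0,0,0,0,0,-0.3,-1],[0,0,0,0,0,-0.8,-1],[0,0,0,0,0,-1,-1]]}}

```text
time_s: 34.6
tcp_pos: [503.5, 414.5, 105.4]
ee_rot: [-3.138, 0.001, -1.147]
ft_force: [-0.1, 0.0, 0.1]
finger_gap: 85.1
```

>>> {"fn": "step_arm", "kwargs": {"commands": [[0,0,0,0,0,-0.5,-1],[0,0,0,0,0,-1,-1],[0,0,0,0,0,-1,-1]]}}

```text
time_s: 34.98
tcp_pos: [504.0, 414.8, 186.3]
ee_rot: [-3.136, 0.002, -1.147]
ft_force: [0.6, 0.7, -0.3]
finger_gap: 85.2
```

>>> {"fn": "step_arm", "kwargs": {"commands": [[0,0,0,-0.5,0,-0.3,-1],[0,0,0,-1,0.8,-0.3,-1],[0,0,0,-1,0.8,-0.3,-1]]}}

```text
time_s: 35.35
tcp_pos: [405.7, 462.1, 205.2]
ee_rot: [3.136, 0.001, -1.141]
ft_force: [0.8, 0.3, -0.8]
finger_gap: 85.3
```

>>> {"fn": "step_arm", "kwargs": {"commands": [[0,0,0,-0.5,0.4,0,-1],[0,0,0,-1,0.8,0,-1],[0,0,0,-1,0.8,0,-1],[0,0,0,-1,0.8,0,-1],[0,0,0,-1,0.8,0,-1]]}}

```text
time_s: 35.98
tcp_pos: [321.7, 505.8, 206.8]
ee_rot: [-3.141, -0.001, -1.15]
ft_force: [0.5, 0.8, 0.4]
finger_gap: 85.7
```

```bash
python3 - <<'E'
from h import *
Z=dict(large_lens_mid=33,large_round_board=0,small_lens_mid=35,small_round_board=0,v_block_mid=25,short_oblong_board=0,centre_bench_mid=29,long_oblong_board=0,cleaner_bottle_mid=50,dust_brush_grip=10)
for c in ("top","scene"):
    s=imaging.snapshot(c)
    for n,z in Z.items():
        for d in models.place_of(n,c)[:1]: print(c,n,round(d["p"],2),np.round(at_z(s,d["at"],z)[:2]))
    if c=="top":
        f=s["frame"][:,:,::-1]; cr=[f[int(v)-45:int(v)+45,int(u)-60:int(u)+60] for u,v in((339,205),(234,208),(143,250),(434,242))]
        cr=[cv2.resize(x,(400,300),interpolation=cv2.INTER_CUBIC) for x in cr]; cv2.imwrite("pics/end.png",np.vstack([np.hstack(cr[:2]),np.hstack(cr[2:])]))
print(r.observe()["ft_force"])
E
```

```text
top large_lens_mid 0.93 [ 636. -144.]
top large_round_board 0.74 [ 628. -141.]
top small_lens_mid 0.52 [638. 158.]
top small_round_board 0.98 [625. 154.]
top v_block_mid 0.74 [507. 422.]
top short_oblong_board 0.84 [496. 417.]
top centre_bench_mid 0.62 [ 531. -409.]
top long_oblong_board 0.92 [ 523. -409.]
top cleaner_bottle_mid 0.52 [ 796. -170.]
top dust_brush_grip 0.56 [786. 126.]
scene large_lens_mid 0.89 [ 635. -154.]
scene large_round_board 0.59 [ 637. -145.]
scene small_lens_mid 0.62 [624. 153.]
scene small_round_board 0.62 [517. 405.]
scene v_block_mid 0.59 [500. 418.]
scene short_oblong_board 0.8 [508. 425.]
scene centre_bench_mid 0.63 [ 518. -415.]
scene long_oblong_board 0.94 [ 528. -412.]
scene cleaner_bottle_mid 0.8 [ 786. -177.]
scene dust_brush_grip 0.56 [787. 118.]
[ 0.17489748 -0.37447417 -0.07858899]
```

View pics/end.png

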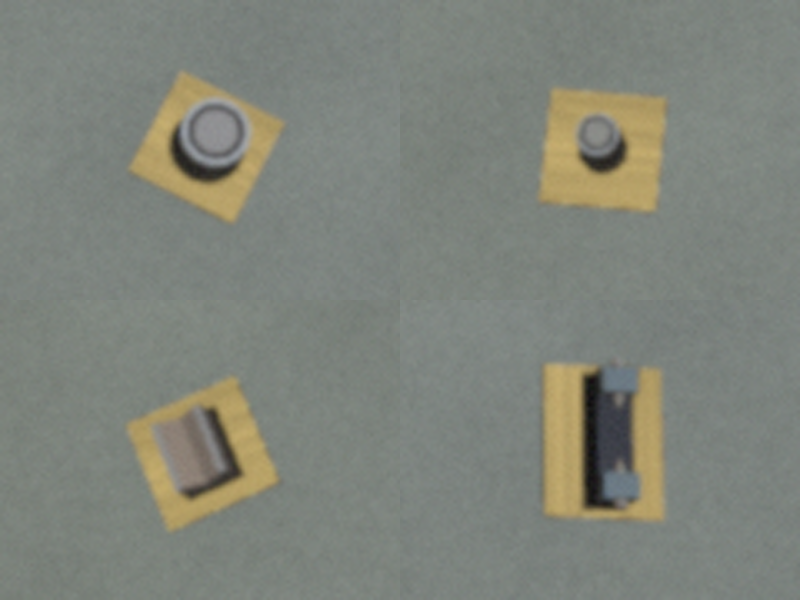

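```bash
cat > fin.py <<'E'
from h import *
from scipy.optimize import minimize
t=np.linspace(0,6.283,40)
cyl=lambda D,H:[np.c_[np.tile(D/2*np.cos(t),2),np.tile(D/2*np.sin(t),2),np.repeat([5,5+H],40)]]
bx=lambda b:np.array([[x,y,z+5] for x in b[:2] for y in b[2:4] for z in b[4:]],float)
sq=lambda a:[np.array([[x,y,z] for x in(-a/2,a/2) for y in(-50,50) for z in(0,5)],float)]
IT=dict(large_lens_mid=(cyl(58,56),634,-146,0),small_lens_mid=(cyl(36,60),625,157,0),v_block_mid=([bx((-30,30,-22,22,0,40))],502.5,413.5,.424),
centre_bench_mid=([bx((-55,55,-15,15,0,30)),bx((-55,-33,-15,15,0,48)),bx((33,55,-15,15,0,48))],529,-409.5,-.05),
)
for c in("top","scene"):
    s=imaging.snapshot(c); Ti=np.linalg.inv(np.array(s["cam_to_world"]))
    for n,(parts,x0,y0,a0) in IT.items():
        r_=models.cut_out(n,c)
        if not r_: print(c,n,"none"); continue
        m=cv2.resize(r_[0]["pixels"].astype(np.uint8),None,fx=4,fy=4,interpolation=cv2.INTER_NEAREST)
        def sil(p):
            k=np.zeros_like(m); C,S=np.cos(p[2]/100),np.sin(p[2]/100)
            for P in parts:
                w=np.c_[p[0]+C*P[:,0]-S*P[:,1],p[1]+S*P[:,0]+C*P[:,1],P[:,2],np.ones(len(P))]; q=Ti@w.T
                u=np.c_[s["cx"]+s["fx"]*q[0]/-q[2],s["cy"]-s["fy"]*q[1]/-q[2]]*4+1.5
                cv2.fillConvexPoly(k,cv2.convexHull(np.round(u*16).astype(np.int32)),1,shift=4)
            return k
        f=lambda p:-1.0*(sil(p)&m).sum()/(sil(p)|m).sum()
        p0=np.array([x0,y0,a0*100]); b=minimize(f,p0,method="Nelder-Mead",options=dict(initial_simplex=p0+np.array([[0,0,0],[8,0,0],[0,8,0],[0,0,8]])))
        print(c,n,round(r_[0]["p"],2),"offset",np.round(b.x[:2]-p0[:2],1),"yaw",round((b.x[2]-p0[2])/100,3),"iou",round(-b.fun,2),"iou0",round(-f(p0),2))
E
python3 fin.py
```

```text
top large_lens_mid 0.78 offset [ 2.5 -0.2] yaw 0.033 iou 0.94 iou0 0.9
top small_lens_mid 0.54 offset [2.3 1.6] yaw -0.007 iou 0.93 iou0 0.86
top v_block_mid 0.93 offset [-0.2  1.8] yaw 0.011 iou 0.94 iou0 0.91
top centre_bench_mid 0.74 offset [3.7 0.5] yaw -0.003 iou 0.94 iou0 0.88
scene large_lens_mid 0.72 offset [-2.4 -4.1] yaw 0.1 iou 0.95 iou0 0.82
scene small_lens_mid 0.89 offset [-0.3 -3.3] yaw 0.081 iou 0.92 iou0 0.84
scene v_block_mid 0.6 offset [ 33.8 -26.1] yaw -0.085 iou 0.4 iou0 0.03
scene centre_bench_mid 0.74 offset [-2.  -2.6] yaw 0.015 iou 0.95 iou0 0.84
```

```bash
python3 -c "
from plant import r
o=r.observe(); print(o['time_s'],o['ft_force']); print(r.job_done())"
```

```text
37.575 [ 0.53968116 -0.14833789  0.34663722]
the job is handed in; nothing more can be done
None
```

The large lens, small lens, V-block and centre bench are each on their own board. I moved the gripper clear and handed the job in at about 37.6 s of the 128 s allowed. It reported no verdict.

- **Placing:** I found each thing and each outline with the wrist camera. I lowered each thing until the wrist force showed it touching the board, and only then opened the gripper, so neither lens was dropped.
- **Top camera check:** All four things stand upright on their boards. Fitting their shapes to the picture put them 2 to 4 mm from the outline centres I had measured. The V-block and the bench lined up within about 0.01 rad.
- **Scene camera check:** This put the lenses and the bench 3 to 5 mm off, also within the 10 mm limit, though partly in the opposite direction to the top camera. That difference is about what the camera calibration error would give.
- **Checks that disagreed:** The scene camera's V-block fit failed because the network marked the wrong region (overlap 0.40), so I went by the top and wrist pictures for the V-block. The networks' own point estimates also differed by up to about 13 mm, and I did not rely on them.
- **Bystanders:** The bottle and brush showed at the same places as at the start, within the measuring error.

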